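# Pack the sealed culture containers into the carrier

## Robot

A 6-joint arm with a two-finger parallel gripper is mounted at the origin on the work surface. World frame = base frame: x ahead of the robot, y to its left, z up, the work surface at z = 0. Lengths are in m, angles in rad, forces in N, time in s.
With the tool pointing down it reaches from about 0.25 to 0.775 m from the base axis. Payload 4 kg.
Tool frame: the origin (TCP) lies midway between the tips of the shut fingers; the grasp point (between the pads) lies 19 mm behind it; z points along the fingers, y is the line along which they close (so a half turn about z gives the same grasp; the last joint's range is limited). The gripper opens to 94 mm and grips with 3 to 60 N. Pads are 16 mm wide; open, the fingers measure 119 mm over their backs; the gripper's body (75 mm by 177 mm) begins 78 mm behind the grasp point.
Start: joints at [1.197, 0.087, 1.371, -0, 1.684, -0.103], TCP at [0.147, 0.53, 0.206] pointing down, gripper open.
Joint ranges: [-3.1, 3.1], [-0.76, 2.03], [0.27, 2.55], [-1.08, 4.22], [0.17, 2.65], [-2.57, 2.57]. Speed limits (rad/s): [2.79, 2.79, 3.14, 3.14, 3.14, 3.14].

## Interface

Orientations are given as [roll, pitch, yaw] about the fixed x, y, z axes, in that order (R = Rz(yaw) Ry(pitch) Rx(roll)).
In Python, from bench import robot gives the robot as it stands.
- The arm moves only by the tool servo_tool, never from a script. Its argument "moves" is a list of rows, each a list of 5 numbers: the shift along the tool's x, y, z in units of 25 mm (1.0 is 25 mm), then the turn about the tool's z in units of 6 degrees (1.0 is 6 degrees), then the closure, from 0 (fully open) to 1 (shut). In form: [[dx, dy, dz, yaw, gripper], ...]. A call has 1 to 10 rows; each row is the pose to reach, as a shift and turn from the pose commanded when the call began, along the tool's axes at that moment; what a row does not reach only later rows make up. A row lasts 1/12 s, in which the tool goes at most 41.7 mm and 7.16 degrees, less where a joint would pass 70% of its speed; a pose out of reach is approached as far as the arm can. A call with a gripper value outside its range is refused whole. The fingers move at their own pace and stop on an object; the grip force is fixed at half the most. Time passes only in rows, so rows that repeat a pose let the fingers close. It gives the time, the measured TCP pose, the force, the opening and the grip force at its end, in the units of the state.
- robot.get_obs(): the state, without advancing time (a new reading comes with each control period).
- robot.snapshot(name): name is "scene" or "side" or "wrist"; returns a dict with "image" (420x560x3 uint8, blue, green, red), "fx", "fy", "cx", "cy" (pixels), "eye" and "orientation" of the camera in the world; the wrist camera has in their place "T_tool_cam" (4x4, takes a point from camera to tool coordinates, whose origin is the TCP and whose axes are the flange's). Camera axes: x right, y down, z forward; pixel columns grow to the right and rows downward; lengths in m; the calibration is good to about 2 mm. A picture is of the moment at which its call begins: read the wrist's pose just before it. There is no depth.
- robot.close_job(): hands the job in; it is judged then, once.
The state is a dict: "time": time; "joint_positions": joint angles; "qvel": joint speeds; "joint_torque": joint torques, N m; "tool_pos": TCP position; "ee_rot": TCP orientation; "wrist_force": force on the tool from outside, world axes, zero at the start; "wrist_torque": the same for the moment, N m; "width": finger opening in m; "finger_force": force on a finger pad.
Only numpy, scipy, OpenCV 4.12 (cv2) and the standard library are available. Lean on these libraries where they do the work, as an engineer would, in place of code of your own. Each camera call takes 0.05 s, during which the arm holds its last target. There are 200 camera calls.

## Task

Pack the three sealed sample containers (the dish, the jar and the vial that have lids) into the steel carrier tray for the incubator: set each one down upright, without dropping it, inside the ring collar of its own size, the dish in the largest, the jar in the middle one, the vial in the smallest. Keep them upright on the way, and leave the three open containers without lids standing where they are.

Things in the scene. Friction and masses are not known exactly. Their poses are not given: they have to be found in the camera images.
- dish: Sealed dish: low white plastic pot, closed by a flat lid with a ribbed edge. 60 mm diameter (body below the lid 58 mm), 24 mm high, about 60 g. Round, so its yaw means nothing. Origin: centre of its underside; z up along its axis. Stands loose on the bench at the start.
- jar: Sealed jar: white plastic jar, closed by a ribbed flat screw lid. 46 mm diameter at the lid (body 44 mm), 48 mm high, lid the top 15 mm, about 70 g. Round, so its yaw means nothing. Origin: centre of its underside; z up along its axis. Stands loose on the bench at the start.
- vial: Sealed vial: slim white plastic vial, closed by a ribbed flat cap. 33 mm diameter at the cap (body 31 mm), 72 mm high, cap the top 17 mm, about 50 g. Round, so its yaw means nothing. Origin: centre of its underside; z up along its axis. Stands loose on the bench at the start.
- open_dish: Open dish: the same white dish without a lid, a hollow cup with dark red agar on its floor. 58 mm diameter, 22 mm high. To be left alone. Round, so its yaw means nothing. Origin: centre of its underside; z up along its axis. Stands loose on the bench at the start.
- open_jar: Open jar: the same white jar without a lid, hollow, dark red agar on its floor. 44 mm diameter, 44 mm high. To be left alone. Round, so its yaw means nothing. Origin: centre of its underside; z up along its axis. Stands loose on the bench at the start.
- open_vial: Open vial: the same white vial without a cap, hollow, dark red agar on its floor. 31 mm diameter, 66 mm high. To be left alone. Round, so its yaw means nothing. Origin: centre of its underside; z up along its axis. Stands loose on the bench at the start.
- carrier: Fixed steel tray, 116 (x) by 300 (y) mm, floor 3 mm thick, walls 10 mm high and 3 mm thick; at each end (y = +-148 mm) a wire handle 68 mm wide, top 49 mm above the bench. Origin: centre of its underside. Three collars stand on its floor in a row along its y, at -93, 0 and +93 mm; which is where changes. Its x, across the row, points roughly away from the robot.
- dish_collar: The largest of three black ring collars fixed on the tray floor: the place of the sealed dish (60 mm). Inner diameter 78 mm, outer 86 mm, 6 mm high, open in the middle, so the dish stands on the tray floor inside it. Origin: centre of the ring's underside, 3 mm above the bench (ring top 9 mm above the bench). Axes as the carrier's.
- jar_collar: The middle-sized of three black ring collars fixed on the tray floor: the place of the sealed jar (46 mm). Inner diameter 64 mm, outer 72 mm, 6 mm high, open in the middle, so the jar stands on the tray floor inside it. Origin: centre of the ring's underside, 3 mm above the bench (ring top 9 mm above the bench). Axes as the carrier's.
- vial_collar: The smallest of three black ring collars fixed on the tray floor: the place of the sealed vial (33 mm). Inner diameter 51 mm, outer 59 mm, 6 mm high, open in the middle, so the vial stands on the tray floor inside it. Origin: centre of the ring's underside, 3 mm above the bench (ring top 9 mm above the bench). Axes as the carrier's.
There are look-alikes about, which are no part of the job. Leave any blue or turquoise look-alike of the dish alone.

How it is judged:
By the outcome, as a careful person would: the job done as asked, in the order asked, and still so for the second after the job is handed in, with the robot touching nothing.
It also fails if it takes over 80 s, if anything falls off the work surface, if the arm or the gripper's body presses on something with over 40 N, if the wrist force passes 120 N, or if a joint passes its speed limit or range.

## Working session

There is one attempt and no reset: what is moved stays moved. The work goes in short steps, Python scripts to look and compute and a tool call to move; the robot and the scene stay as the last step left them, time stands still between calls to the robot, and variables do not carry over. Pictures are saved under pics/ and viewed, at most 14 in all, crops included, and the job is handed in when it is done.

Besides the shell and the picture viewer there is one more tool, called after "Emit:" as name(argument=value, ...) on one line, values as JSON. servo_tool: Moves the arm, as the interface text tells. Its arguments: {"type":"object","properties":{"moves":{"type":"array"}},"required":["moves"]}

```bash
ls; mkdir -p pics; cat > h.py <<'E'
import numpy as np, cv2, json
from bench import robot
from scipy.spatial.transform import Rotation as R
def snap(n,f):
    o=robot.get_obs(); s=robot.snapshot(n); cv2.imwrite(f'pics/{f}.png',s['image'])
    m={k:np.array(v).tolist() for k,v in s.items() if k!='image'}; m['tp']=np.array(o['tool_pos']).tolist(); m['tr']=np.array(o['ee_rot']).tolist()
    json.dump(m,open(f'pics/{f}.json','w')); return m
def cam(f):
    m=json.load(open(f'pics/{f}.json'))
    if 'T_tool_cam' in m:
        T=np.eye(4); T[:3,:3]=R.from_euler('xyz',m['tr']).as_matrix(); T[:3,3]=m['tp']; T=T@np.array(m['T_tool_cam']); return m,T[:3,:3],T[:3,3]
    o=np.array(m['orientation']); Rm=o if o.shape==(3,3) else R.from_euler('xyz',o).as_matrix()
    return m,Rm,np.array(m['eye'])
def ray(f,u,v,z):
    m,Rm,e=cam(f); d=Rm@np.array([(u-m['cx'])/m['fx'],(v-m['cy'])/m['fy'],1]); return e+d*(z-e[2])/d[2]
def proj(f,p):
    m,Rm,e=cam(f); q=Rm.T@(np.array(p)-e); return m['fx']*q[0]/q[2]+m['cx'],m['fy']*q[1]/q[2]+m['cy']
E
python3 - <<'E'
from h import *
for n in ['scene','side','wrist']: print(snap(n,n+'0'))
print(robot.get_obs())
E
```

```text
pics
{'fx': 382.6365073596282, 'fy': 382.6365073596282, 'cx': 283.5210666988955, 'cy': 207.36982344809002, 'eye': [0.8898055586861803, 0.48096146504614107, 0.4901572324017249], 'orientation': [-2.190770919258368, 0.0013203093715146164, 2.4569505375152487], 'tp': [0.14694345700861502, 0.5294479085315156, 0.20431201333192336], 'tr': [-3.139419467937464, -0.0002281398716719174, 2.870781135218194]}
{'fx': 489.0015866681992, 'fy': 489.0015866681992, 'cx': 280.01540739057714, 'cy': 207.54177420597026, 'eye': [0.2834781191679635, -0.7417881879662166, 0.6873262364181224], 'orientation': [-2.2505485146578748, 0.0019067671129802122, -0.30700241756544], 'tp': [0.1469349513660583, 0.5294596838608613, 0.20436871761814462], 'tr': [-3.1395050877365023, -0.0001996896043801044, 2.8707977299115397]}
{'fx': 317.4744601910778, 'fy': 317.4744601910778, 'cx': 276.77630628796567, 'cy': 210.1746886393288, 'T_tool_cam': [[0.00024210723392826793, -0.971529400333206, -0.23691890104482227, 0.06753326911198618], [0.9999993750471643, 0.0004938021628272619, -0.0010030277680011586, -0.0004641188818337305], [0.00109
[... 239 characters left out ...]
14046]}
{'time': 0.15, 'joint_positions': array([ 1.19688345e+00,  8.77976532e-02,  1.37190644e+00, -5.33655417e-06,
        1.68358866e+00, -1.03114135e-01]), 'qvel': array([ 0.00019484, -0.00198007, -0.00382302, -0.0005786 ,  0.00070023,
        0.00135222]), 'joint_torque': array([ 1.48082963e-03, -3.40643728e+01, -3.02793717e+01,  7.18553877e-02,
        3.05288960e-02, -1.07037224e-04]), 'tool_pos': array([0.14698499, 0.52955935, 0.20456659]), 'ee_rot': array([-3.13990104e+00, -1.69718090e-04,  2.87079318e+00]), 'wrist_force': array([ 0.74937338,  0.44051445, -0.03003745]), 'wrist_torque': array([-0.00023206, -0.02713749, -0.03606543]), 'finger_force': 0.0, 'width': 0.09353337872985275}
```

View pics/scene0.png

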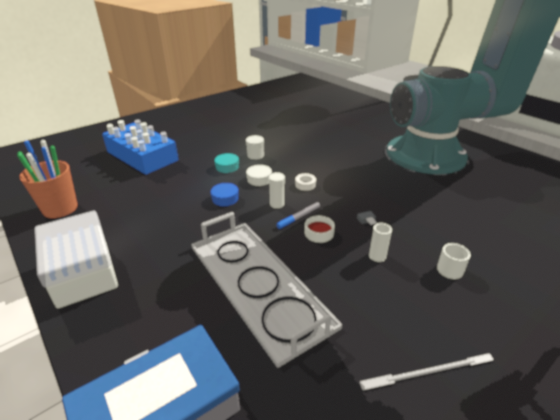

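View pics/side0.png

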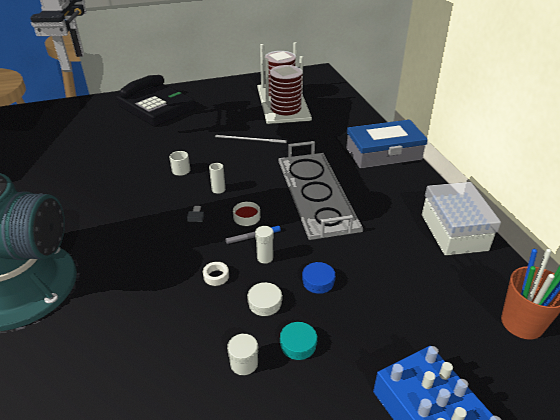

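The scene and side views show the sealed vial (side 264,245), dish (265,298) and jar (242,354). The open ones are at (246,213), (217,178) and (179,162). The collars are dish (307,169), jar (317,191) and vial (330,217). Next I'll enlarge crops.

```bash
python3 - <<'E'
from h import *
s=cv2.imread('pics/side0.png')
a=cv2.resize(s[220:385,195:345],None,fx=3.6,fy=3.6,interpolation=cv2.INTER_CUBIC)
cv2.imwrite('pics/c1.png',a)
a=cv2.resize(s[130:245,265:375],None,fx=5,fy=5,interpolation=cv2.INTER_CUBIC)
cv2.imwrite('pics/c2.png',a)
E
```

```text
(no output)
```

View pics/c1.png

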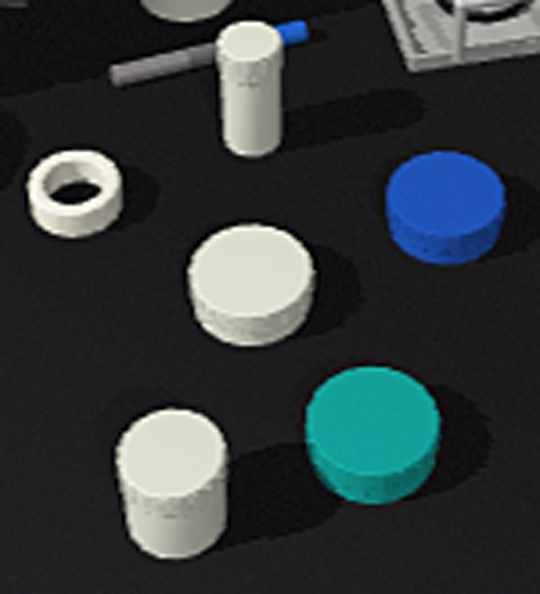

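View pics/c2.png

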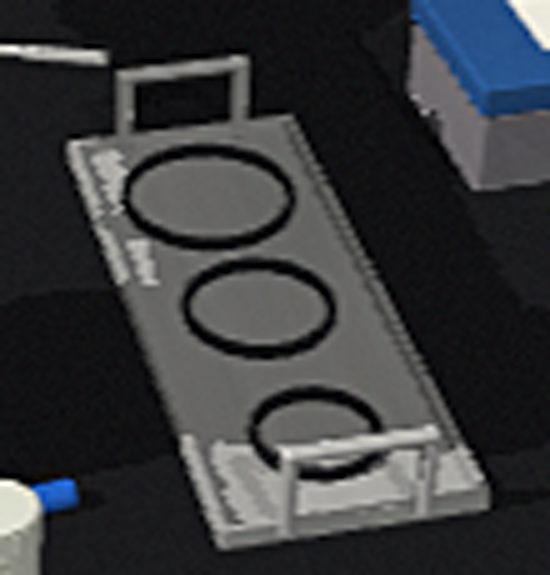

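The crops show these top centres: vial cap (249,42), dish lid (251,272) and jar lid (172,453) in c1, and rings (209,196), (259,307) and (316,431) in c2.

```bash
python3 - <<'E'
from h import *
f='side0'
def c1(x,y): return 195+(x+.5)/3.6-.5,220+(y+.5)/3.6-.5
def c2(x,y): return 265+(x+.5)/5-.5,130+(y+.5)/5-.5
for n,(l,r,t,b),z,c in [('vial',(217,283,22,62),.072,c1),('dish',(189,313,225,318),.024,c1),('jar',(117,228,409,497),.048,c1),('turq',(306,440,366,475),.024,c1),('blue',(386,505,151,238),.024,c1),('tape',(28,123,150,215),.015,c1),
 ('DC',(123,296,144,249),.009,c2),('JC',(182,336,257,357),.009,c2),('VC',(248,383,386,479),.009,c2)]:
    cx,cy=(l+r)/2,(t+b)/2
    p=ray(f,*c(cx,cy),z); w=np.linalg.norm(ray(f,*c(r,cy),z)-ray(f,*c(l,cy),z)); h=np.linalg.norm(ray(f,*c(cx,t),z)-ray(f,*c(cx,b),z))
    print(n,p.round(4),'w',w.round(4),'h',h.round(4),'r',np.hypot(*p[:2]).round(3),'scene',np.round(proj('scene0',p),1))
print('handle top', ray(f,*c2(288,455),.049),ray(f,*c2(438,433),.049), ray(f,*c2(118,72),.049),ray(f,*c2(248,60),.049))
for u in [(246,213,.022),(217,165,.066),(179,155,.044)]: print(ray(f,*u))
E
```

```text
vial [ 0.4622 -0.0746  0.072 ] w 0.0346 h 0.0315 r 0.468 scene [274.3 175.9]
dish [ 0.4296 -0.1851  0.024 ] w 0.0609 h 0.0595 r 0.468 scene [257.1 170.5]
jar [ 0.3641 -0.2924  0.048 ] w 0.0476 h 0.0446 r 0.467 scene [252.9 139. ]
turq [ 0.4577 -0.2862  0.024 ] w 0.0606 h 0.0592 r 0.54 scene [224.9 158.6]
blue [ 0.5391 -0.166   0.024 ] w 0.0611 h 0.061 r 0.564 scene [222.6 189.3]
tape [ 0.3608 -0.0912  0.015 ] w 0.0498 h 0.0471 r 0.372 scene [304.  179.9]
DC [0.643  0.1822 0.009 ] w 0.0846 h 0.0907 r 0.668 scene [285.4 314.4]
JC [0.634  0.0909 0.009 ] w 0.0709 h 0.0766 r 0.64 scene [255.6 278.5]
VC [ 0.6251 -0.0008  0.009 ] w 0.0583 h 0.0627 r 0.625 scene [230.9 248.6]
handle top [ 0.58912413 -0.05419104  0.049     ] [ 0.65219451 -0.05989267  0.049     ] [0.61586085 0.2436693  0.049     ] [0.68112146 0.23466089 0.049     ]
[0.45623957 0.04771498 0.022     ]
[0.42498574 0.18102683 0.066     ]
[0.35143957 0.28406605 0.044     ]
```

View pics/wrist0.png

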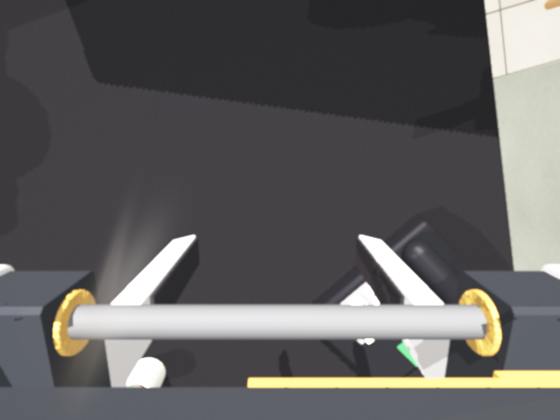

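```bash
cat >> h.py <<'E'
def units(x,y,z,yaw=1.477):
    o=robot.get_obs(); Rm=R.from_euler('xyz',o['ee_rot'])
    d=Rm.inv().apply(np.array([x,y,z])-o['tool_pos'])/.025
    t=-(yaw-o['ee_rot'][2]); t=(t+np.pi)%(2*np.pi)-np.pi
    print('t',round(o['time'],2),'pos',o['tool_pos'].round(4),'rot',o['ee_rot'].round(3),'w',round(o['width'],4),'->',d.round(2),round(np.degrees(t)/6,2))
E
python3 -c "
from h import *
units(.43,-.185,.15)"
```

```text
t 0.15 pos [0.147  0.5296 0.2046] rot [-3.14  -0.     2.871] w 0.0935 -> [-18.55 -24.51   2.22] 13.31
```

Emit:
servo_tool(moves=[[-18.5, -24.5, 0, 13.3, 0], [-18.5, -24.5, 0, 13.3, 0], [-18.5, -24.5, 0, 13.3, 0], [-18.5, -24.5, 0, 13.3, 0], [-18.5, -24.5, 0, 13.3, 0], [-18.5, -24.5, 0, 13.3, 0], [-18.5, -24.5, 0, 13.3, 0], [-18.5, -24.5, 0, 13.3, 0], [-18.5, -24.5, 0, 13.3, 0], [-18.5, -24.5, 0, 13.3, 0]])

```text
time: 0.98
tool_pos: [0.3, 0.1406, 0.2054]
ee_rot: [3.141, -0.0, 1.616]
wrist_force: [0.8, 1.1, -0.0]
width: 0.0945
finger_force: 0.0
```

```bash
python3 -c "
from h import *
units(.43,-.185,.15)"
```

```text
t 0.98 pos [0.3    0.1406 0.2054] rot [ 3.141 -0.     1.616] w 0.0945 -> [-13.24   4.61   2.22] 1.32
```

Emit:
servo_tool(moves=[[-13.2, 4.6, 0, 1.3, 0], [-13.2, 4.6, 0, 1.3, 0], [-13.2, 4.6, 0, 1.3, 0], [-13.2, 4.6, 0, 1.3, 0], [-13.2, 4.6, 0, 1.3, 0], [-13.2, 4.6, 1, 1.3, 0], [-13.2, 4.6, 1, 1.3, 0], [-13.2, 4.6, 1, 1.3, 0], [-13.2, 4.6, 1, 1.3, 0], [-13.2, 4.6, 1, 1.3, 0]])

```text
time: 1.82
tool_pos: [0.4313, -0.1845, 0.1782]
ee_rot: [-3.138, -0.001, 1.48]
wrist_force: [-0.5, -0.1, -1.1]
width: 0.0941
finger_force: 0.0
```

```bash
python3 -c "
from h import *
units(.43,-.185,.15)
snap('wrist','w1'); units(.43,-.185,.15)
for n,p in dict(dish=(.4296,-.1851,.024),jar=(.3641,-.2924,.048),vial=(.4622,-.0746,.072)).items(): print(n,proj('w1',p))"
```

```text
t 1.82 pos [ 0.4313 -0.1845  0.1782] rot [-3.138e+00 -1.000e-03  1.480e+00] w 0.0941 -> [-0.02 -0.05  1.13] 0.03
t 1.87 pos [ 0.431  -0.1825  0.179 ] rot [-3.138e+00 -2.000e-03  1.482e+00] w 0.0938 -> [-0.11 -0.03  1.16] 0.04
dish (np.float64(275.1074909763869), np.float64(198.3645383266105))
jar (np.float64(223.73969188156022), np.float64(304.95028890606307))
vial (np.float64(301.2013890131609), np.float64(77.88442036387886))
```

View pics/w1.png

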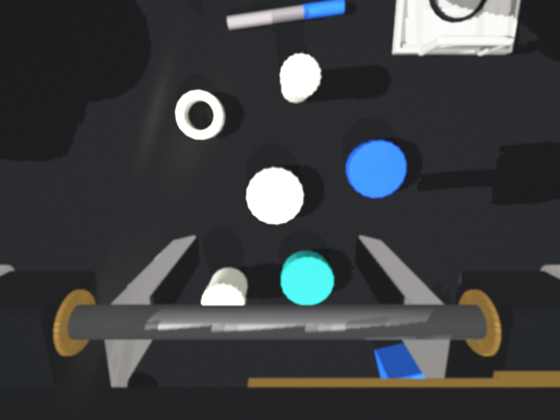

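Dish lid at (275,196) against a predicted (275,198), so it sits about 2 mm further +y. Vial at (300,76). I'll go down over the dish.

Emit:
servo_tool(moves=[[0, 0, 1.6, 0, 0], [0, 0, 3.2, 0, 0], [0, 0, 4.8, 0, 0], [0, 0, 5.6, 0, 0], [0, 0, 5.6, 0, 0], [0, 0, 5.6, 0, 0]])

```text
time: 2.37
tool_pos: [0.4308, -0.1798, 0.0403]
ee_rot: [-3.14, -0.001, 1.486]
wrist_force: [-0.6, -0.0, 0.0]
width: 0.0943
finger_force: 0.0
```

```bash
python3 -c "
from h import *
units(.43,-.183,.013)"
```

```text
t 2.37 pos [ 0.4308 -0.1798  0.0403] rot [-3.140e+00 -1.000e-03  1.486e+00] w 0.0943 -> [-0.13 -0.02  1.09] 0.09
```

Emit:
servo_tool(moves=[[-0.1, 0, 0.6, 0.1, 0], [-0.1, 0, 1.1, 0.1, 0], [-0.1, 0, 1.1, 0.1, 0], [-0.1, 0, 1.1, 0.1, 0.6], [-0.1, 0, 1.1, 0.1, 0.6], [-0.1, 0, 1.1, 0.1, 0.6], [-0.1, 0, 1.1, 0.1, 0.6], [-0.1, 0, 1.1, 0.1, 0.6], [-0.1, 0, 1.1, 0.1, 0.6], [-0.1, 0, 1.1, 0.1, 0.6]])

```text
time: 3.2
tool_pos: [0.4314, -0.184, 0.0135]
ee_rot: [3.141, 0.0, 1.474]
wrist_force: [-1.7, 0.3, 3.4]
width: 0.0592
finger_force: 30.0
```

Emit:
servo_tool(moves=[[0, 0, -0.5, 0, 0.6], [0, 0, -1.5, 0, 0.6], [0, 0, -3, 0, 0.6], [0, 0, -4.5, 0, 0.6], [0, 0, -6, 0, 0.6], [0, 0, -6, 0, 0.6]])

```text
time: 3.7
tool_pos: [0.4352, -0.1861, 0.1716]
ee_rot: [3.127, 0.006, 1.474]
wrist_force: [0.4, -0.2, 0.3]
width: 0.0591
finger_force: 30.0
```

```bash
python3 -c "
from h import *
units(.635,.06,.16)"
```

```text
t 3.7 pos [ 0.4352 -0.1861  0.1716] rot [3.127 0.006 1.474] w 0.0591 -> [10.57  7.    0.5 ] -0.03
```

Emit:
servo_tool(moves=[[1, 0.7, 0, 0, 0.6], [2, 1.4, 0, 0, 0.6], [3.2, 2.1, 0, 0, 0.6], [4.4, 2.9, 0, 0, 0.6], [5.6, 3.7, 0, 0, 0.6], [6.8, 4.5, 0, 0, 0.6], [8, 5.3, 0, 0, 0.6], [9, 6, 0, 0, 0.6], [10, 6.6, 0, 0, 0.6], [10.6, 7, 0, 0, 0.6]])

```text
time: 4.53
tool_pos: [0.6319, 0.0658, 0.1611]
ee_rot: [-3.14, -0.001, 1.476]
wrist_force: [-0.3, -0.0, -0.7]
width: 0.0592
finger_force: 30.0
```

Emit:
servo_tool(moves=[[0, 0, 0, 0, 0.6], [0, 0, 0, 0, 0.6], [0, 0, 0, 0, 0.6], [0, 0, 0, 0, 0.6]])

```text
time: 4.87
tool_pos: [0.6304, 0.0618, 0.1627]
ee_rot: [-3.141, 0.0, 1.473]
wrist_force: [0.8, 1.0, -0.7]
width: 0.0591
finger_force: 30.0
```

```bash
python3 -c "
from h import *
units(.643,.184,.16)
snap('wrist','w2')
for n,p in dict(DC=(.643,.1822,.009),JC=(.634,.0909,.009),VC=(.6251,-.0008,.009)).items(): print(n,proj('w2',p))"
```

```text
t 4.87 pos [0.6304 0.0618 0.1627] rot [-3.141  0.     1.473] w 0.0591 -> [4.91 0.03 0.11] -0.04
DC (np.float64(277.01213722025756), np.float64(76.27425554788016))
JC (np.float64(276.9475012896476), np.float64(170.21084941754535))
VC (np.float64(277.01497506041767), np.float64(252.8758827611093))
```

View pics/w2.png

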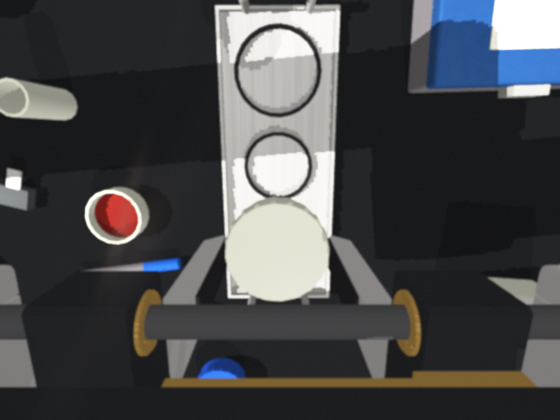

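The wrist view shows the dish collar at (278,71), the jar collar at (278.5,166.5), and the dish held centred at (277,249).

```bash
python3 -c "
from h import *
print(ray('w2',278,70.5,.009),ray('w2',278.5,166.5,.009), 'dish', ray('w2',277,249,.1627+.0105))"
```

```text
[0.64446833 0.18732819 0.009     ] [0.63598959 0.09459235 0.009     ] dish [0.6316218  0.06571361 0.1732    ]
```

Emit:
servo_tool(moves=[[1, 0, 0, 0, 0.6], [2.2, 0, 0, 0, 0.6], [3.4, 0, 0, 0, 0.6], [4.4, 0.1, 0.8, 0, 0.6], [4.9, 0.1, 2, 0, 0.6], [4.9, 0.1, 3.2, 0, 0.6], [4.9, 0.1, 4, 0, 0.6], [4.9, 0.1, 4.4, 0, 0.6], [4.9, 0.1, 4.4, 0, 0.6], [4.9, 0.1, 4.4, 0, 0.6]])

```text
time: 5.75
tool_pos: [0.6455, 0.1839, 0.0536]
ee_rot: [3.141, -0.0, 1.473]
wrist_force: [-0.0, 0.3, -0.9]
width: 0.0591
finger_force: 30.0
```

```bash
python3 -c "
from h import *
units(.644,.184,.0165)
"
```

```text
t 5.75 pos [0.6455 0.1839 0.0536] rot [ 3.141 -0.     1.473] w 0.0591 -> [-0.   -0.06  1.48] -0.04
```

Emit:
servo_tool(moves=[[0, -0.05, 0.5, 0, 0.6], [0, -0.05, 0.9, 0, 0.6], [0, -0.05, 1.15, 0, 0.6], [0, -0.05, 1.3, 0, 0.6], [0, -0.05, 1.3, 0, 0.6], [0, -0.05, 1.3, 0, 0.6], [0, -0.05, 1.35, 0, 0.6], [0, -0.05, 1.4, 0, 0.6], [0, -0.05, 1.4, 0, 0.6], [0, -0.05, 1.4, 0, 0.6]])

```text
time: 6.58
tool_pos: [0.6442, 0.1849, 0.0182]
ee_rot: [3.141, -0.0, 1.474]
wrist_force: [-0.2, 1.0, -1.4]
width: 0.0591
finger_force: 30.0
```

Emit:
servo_tool(moves=[[0, 0, 0.04, 0, 0.6], [0, 0, 0.08, 0, 0.6], [0, 0, 0.1, 0, 0.6], [0, 0, 0.1, 0, 0.6], [0, 0, 0.1, 0, 0.6]])

```text
time: 7.0
tool_pos: [0.6444, 0.1849, 0.0166]
ee_rot: [3.141, -0.0, 1.474]
wrist_force: [-1.2, 0.4, 6.0]
width: 0.0591
finger_force: 30.0
```

Emit:
servo_tool(moves=[[0, 0, 0, 0, 0.25], [0, 0, 0, 0, 0.2], [0, 0, 0, 0, 0.15], [0, 0, 0, 0, 0.15], [0, 0, -0.5, 0, 0.15], [0, 0, -1.5, 0, 0.15], [0, 0, -3, 0, 0.1], [0, 0, -4.5, 0, 0], [0, 0, -6, 0, 0], [0, 0, -6, 0, 0]])

```text
time: 7.83
tool_pos: [0.6484, 0.1857, 0.1778]
ee_rot: [3.124, -0.006, 1.474]
wrist_force: [-0.1, 0.2, 2.3]
width: 0.094
finger_force: 0.0
```

```bash
python3 -c "
from h import *
snap('side','side1')
s=cv2.imread('pics/side1.png')
cv2.imwrite('pics/c3.png',cv2.resize(s[130:240,250:380],None,fx=4,fy=4,interpolation=cv2.INTER_CUBIC))
units(.366,-.31,.168)"
```

```text
t 7.88 pos [0.6472 0.1855 0.1738] rot [ 3.128 -0.004  1.474] w 0.0941 -> [-2.081e+01 -9.290e+00  2.000e-02] -0.03
```

View pics/c3.png

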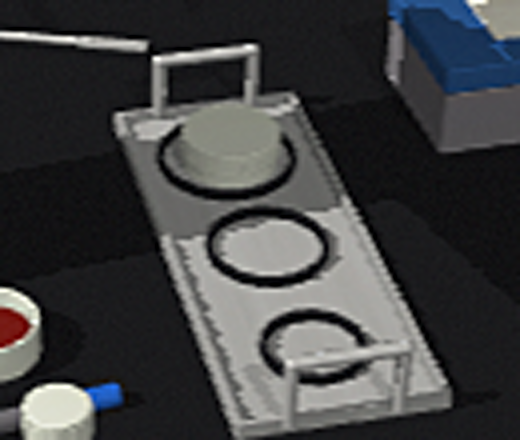

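The dish is in its collar: lid at (233,148), ring around it at (228,157). Next is the jar.

Emit:
servo_tool(moves=[[-1, -0.45, 0, 0, 0], [-2.2, -1, 0, 0, 0], [-3.6, -1.6, 0, 0, 0], [-5, -2.3, 0, 0, 0], [-6.4, -2.9, 0, 0, 0], [-7.8, -3.5, 0, 0, 0], [-9.2, -4.2, 0, 0, 0], [-10.6, -4.8, 0, 0, 0], [-12, -5.4, 0, 0, 0], [-13.4, -6, 0, 0, 0]])

```text
time: 8.72
tool_pos: [0.4606, -0.1352, 0.1645]
ee_rot: [-3.14, -0.0, 1.475]
wrist_force: [1.0, -0.4, -0.7]
width: 0.0936
finger_force: 0.0
```

```bash
python3 -c "
from h import *
units(.365,-.291,.168)"
```

```text
t 8.72 pos [ 0.4606 -0.1352  0.1645] rot [-3.14  -0.     1.475] w 0.0936 -> [-6.57 -3.21 -0.14] -0.02
```

Emit:
servo_tool(moves=[[-1.3, -0.6, 0, 0, 0], [-2.6, -1.2, 0, 0, 0], [-3.9, -1.9, 0, 0, 0], [-5, -2.5, 0, 0, 0], [-5.8, -2.9, 0, 0, 0], [-6.3, -3.1, 0, 0, 0], [-6.3, -3.1, 0, 0, 0], [-6.3, -3.1, 0, 0, 0], [-6.3, -3.1, 0, 0, 0], [-6.3, -3.1, 0, 0, 0]])

```text
time: 9.55
tool_pos: [0.3706, -0.2824, 0.1652]
ee_rot: [-3.141, -0.001, 1.476]
wrist_force: [-0.4, -0.1, 0.5]
width: 0.0938
finger_force: 0.0
```

```bash
python3 -c "
from h import *
units(.365,-.291,.020)"
```

```text
t 9.55 pos [ 0.3706 -0.2824  0.1652] rot [-3.141e+00 -1.000e-03  1.476e+00] w 0.0938 -> [-0.37 -0.19  5.81] -0.01
```

Emit:
servo_tool(moves=[[-0.4, -0.2, 0.5, 0, 0.25], [-0.4, -0.2, 1.5, 0, 0.25], [-0.4, -0.2, 2.6, 0, 0.25], [-0.4, -0.2, 3.4, 0, 0.25], [-0.4, -0.2, 3.8, 0, 0.25], [-0.4, -0.2, 3.8, 0, 0.25], [-0.4, -0.2, 3.8, 0, 0.25]])

```text
time: 10.13
tool_pos: [0.3646, -0.2925, 0.0707]
ee_rot: [-3.142, -0.0, 1.475]
wrist_force: [0.0, 0.0, 1.0]
width: 0.0704
finger_force: 0.0
```

```bash
python3 -c "
from h import *
units(.365,-.291,.020)
snap('wrist','w3'); print(proj('w3',(.365,-.291,.048)))
cv2.imwrite('pics/c4.png',cv2.imread('pics/w3.png')[150:340,130:430])"
```

```text
t 10.13 pos [ 0.3646 -0.2925  0.0707] rot [-3.142 -0.     1.475] w 0.0704 -> [0.06 0.01 2.03] -0.02
(np.float64(276.0131077256862), np.float64(234.77002540583032))
```

View pics/c4.png

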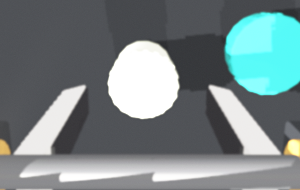

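The jar lid is at (274,235) against a predicted (276,235), so it's centred between the fingers.

Emit:
servo_tool(moves=[[0, 0, 0.6, 0, 0.25], [0, 0, 1.3, 0, 0.25], [0, 0, 1.8, 0, 0.25], [0, 0, 2, 0, 0.25], [0, 0, 2, 0, 0.25], [0, 0, 2, 0, 0.7], [0, 0, 2, 0, 0.7], [0, 0, 2, 0, 0.7], [0, 0, 2, 0, 0.7], [0, 0, 2, 0, 0.7]])

```text
time: 11.02
tool_pos: [0.3645, -0.2935, 0.0214]
ee_rot: [3.141, 0.001, 1.474]
wrist_force: [-0.9, 0.1, 3.0]
width: 0.0456
finger_force: 30.0
```

Emit:
servo_tool(moves=[[0, 0, 0, 0, 0.7], [0, 0, 0, 0, 0.7], [0, 0, -0.5, 0, 0.7], [0, 0, -1.5, 0, 0.7], [0, 0, -3, 0, 0.7], [0, 0, -4.5, 0, 0.7], [0, 0, -5.5, 0, 0.7], [0, 0, -6, 0, 0.7], [0, 0, -6, 0, 0.7]])

```text
time: 11.77
tool_pos: [0.3658, -0.2944, 0.1741]
ee_rot: [3.136, 0.005, 1.474]
wrist_force: [0.6, 0.2, -0.3]
width: 0.0457
finger_force: 30.0
```

```bash
python3 -c "
from h import *
units(.635,.092,.168)"
```

```text
t 11.77 pos [ 0.3658 -0.2944  0.1741] rot [3.136 0.005 1.474] w 0.0457 -> [16.42  9.23  0.23] -0.03
```

Emit:
servo_tool(moves=[[1, 0.5, 0, 0, 0.7], [2.2, 1.2, 0, 0, 0.7], [3.5, 1.9, 0, 0, 0.7], [4.8, 2.7, 0, 0, 0.7], [6.1, 3.4, 0, 0, 0.7], [7.4, 4.1, 0, 0, 0.7], [8.7, 4.9, 0, 0, 0.7], [10, 5.6, 0, 0, 0.7], [11.2, 6.3, 0, 0, 0.7], [12.4, 7, 0, 0, 0.7]])

```text
time: 12.6
tool_pos: [0.568, 0.0007, 0.1677]
ee_rot: [-3.138, -0.0, 1.475]
wrist_force: [0.5, -0.4, -0.6]
width: 0.0451
finger_force: 30.0
```

Emit:
servo_tool(moves=[[1, 0.6, 0, 0, 0.7], [2, 1.1, 0, 0, 0.7], [3, 1.7, 0, 0, 0.7], [3.6, 2, 0, 0, 0.7], [3.9, 2.2, 0, 0, 0.7], [3.9, 2.2, 0.5, 0, 0.7], [3.9, 2.2, 1.2, 0, 0.7], [3.9, 2.2, 1.9, 0, 0.7], [3.9, 2.2, 1.9, 0, 0.7], [3.9, 2.2, 1.9, 0, 0.7]])

```text
time: 13.43
tool_pos: [0.6304, 0.0893, 0.1202]
ee_rot: [-3.136, 0.001, 1.473]
wrist_force: [-0.7, 0.7, -0.8]
width: 0.0453
finger_force: 30.0
```

```bash
python3 -c "
from h import *
units(.635,.090,.0245)"
```

```text
t 13.43 pos [0.6304 0.0893 0.1202] rot [-3.136e+00  1.000e-03  1.473e+00] w 0.0453 -> [0.05 0.2  3.83] -0.04
```

Emit:
servo_tool(moves=[[0, 0.2, 0.6, 0, 0.7], [0, 0.2, 1.4, 0, 0.7], [0, 0.2, 2.2, 0, 0.7], [0, 0.2, 2.9, 0, 0.7], [0, 0.2, 3.3, 0, 0.7], [0, 0.2, 3.5, 0, 0.7], [0, 0.2, 3.5, 0, 0.7], [0, 0.2, 3.5, 0, 0.7], [0, 0.2, 3.5, 0, 0.7]])

```text
time: 14.18
tool_pos: [0.6386, 0.09, 0.0374]
ee_rot: [3.138, -0.001, 1.474]
wrist_force: [-0.0, 0.5, -0.6]
width: 0.0454
finger_force: 30.0
```

```bash
python3 -c "
from h import *
units(.635,.090,.0245)"
```

```text
t 14.18 pos [0.6386 0.09   0.0374] rot [ 3.138e+00 -1.000e-03  1.474e+00] w 0.0454 -> [-0.01 -0.14  0.51] -0.03
```

Emit:
servo_tool(moves=[[0, -0.1, 0, 0, 0.7], [0, -0.1, 0.1, 0, 0.7], [0, -0.1, 0.2, 0, 0.7], [0, -0.1, 0.3, 0, 0.7], [0, -0.1, 0.36, 0, 0.7], [0, -0.1, 0.4, 0, 0.7], [0, -0.1, 0.44, 0, 0.7], [0, -0.1, 0.44, 0, 0.7], [0, -0.1, 0.44, 0, 0.7]])

```text
time: 14.93
tool_pos: [0.635, 0.0902, 0.0245]
ee_rot: [3.141, -0.0, 1.474]
wrist_force: [-0.2, 0.0, -0.6]
width: 0.0453
finger_force: 30.0
```

Emit:
servo_tool(moves=[[0, 0, 0.03, 0, 0.7], [0, 0, 0.05, 0, 0.7], [0, 0, 0.05, 0, 0.7], [0, 0, 0.05, 0, 0.7]])

```text
time: 15.27
tool_pos: [0.635, 0.0903, 0.0245]
ee_rot: [3.141, -0.0, 1.474]
wrist_force: [-2.6, -0.7, 4.6]
width: 0.0451
finger_force: 30.0
```

Emit:
servo_tool(moves=[[0, 0, 0, 0, 0.4], [0, 0, 0, 0, 0.3], [0, 0, 0, 0, 0.3], [0, 0, 0, 0, 0.3], [0, 0, -0.5, 0, 0.3], [0, 0, -1.5, 0, 0.3], [0, 0, -3, 0, 0.3], [0, 0, -4.5, 0, 0.2], [0, 0, -5, 0, 0.1], [0, 0, -5, 0, 0.1]])

```text
time: 16.1
tool_pos: [0.638, 0.0904, 0.1551]
ee_rot: [3.13, -0.002, 1.474]
wrist_force: [0.8, -0.0, 0.8]
width: 0.0818
finger_force: 0.0
```

```bash
python3 -c "
from h import *
units(.463,-.073,.14)"
```

```text
t 16.1 pos [0.638  0.0904 0.1551] rot [ 3.130e+00 -2.000e-03  1.474e+00] w 0.0818 -> [-7.18 -6.34  0.52] -0.03
```

Emit:
servo_tool(moves=[[-0.8, -0.7, 0, 0, 0.25], [-1.8, -1.6, 0, 0, 0.25], [-2.9, -2.5, 0, 0, 0.25], [-4, -3.5, 0, 0, 0.25], [-5.1, -4.5, 0, 0, 0.25], [-6.1, -5.4, 0, 0, 0.25], [-6.8, -6, 0, 0, 0.25], [-7.2, -6.3, 0, 0, 0.25], [-7.2, -6.3, 0, 0, 0.25], [-7.2, -6.3, 0, 0, 0.25]])

```text
time: 16.93
tool_pos: [0.4607, -0.0736, 0.1473]
ee_rot: [-3.141, -0.001, 1.473]
wrist_force: [-0.3, -0.3, -0.2]
width: 0.0704
finger_force: 0.0
```

```bash
python3 -c "
from h import *
units(.463,-.073,.1)
snap('wrist','w4'); print(proj('w4',(.463,-.073,.072)))
cv2.imwrite('pics/c5.png',cv2.imread('pics/w4.png')[100:340,80:560])"
```

```text
t 16.93 pos [ 0.4607 -0.0736  0.1473] rot [-3.141e+00 -1.000e-03  1.473e+00] w 0.0704 -> [0.03 0.09 1.89] -0.04
(np.float64(278.6469001511188), np.float64(215.78803200097605))
```

View pics/c5.png

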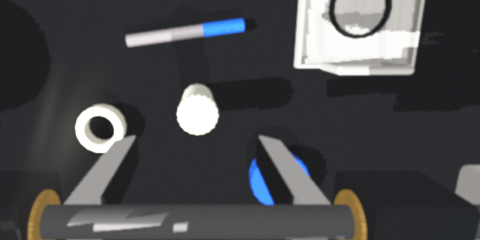

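The vial cap is at (277,215) against a predicted (279,216), so it's aligned.

Emit:
servo_tool(moves=[[0, 0, 0.6, 0, 0.25], [0, 0, 1.5, 0, 0.25], [0, 0, 2.5, 0, 0.25], [0, 0, 3.4, 0, 0.25], [0, 0, 4, 0, 0.25], [0, 0, 4.2, 0, 0.25], [0, 0, 4.2, 0, 0.25], [0, 0, 4.2, 0, 0.25], [0, 0, 4.2, 0, 0.25]])

```text
time: 17.73
tool_pos: [0.4622, -0.0737, 0.0446]
ee_rot: [3.139, 0.0, 1.475]
wrist_force: [0.3, 0.3, 0.7]
width: 0.0707
finger_force: 0.0
```

Emit:
servo_tool(moves=[[0, 0, 0, 0, 0.85], [0, 0, 0, 0, 0.85], [0, 0, 0, 0, 0.85], [0, 0, 0, 0, 0.85], [0, 0, 0, 0, 0.85], [0, 0, 0, 0, 0.85], [0, 0, 0, 0, 0.85], [0, 0, 0, 0, 0.85]])

```text
time: 18.4
tool_pos: [0.4608, -0.0738, 0.0433]
ee_rot: [3.141, -0.0, 1.474]
wrist_force: [-0.6, -0.0, 0.3]
width: 0.032
finger_force: 30.0
```

Emit:
servo_tool(moves=[[0, 0, -0.5, 0, 0.85], [0, 0, -1.3, 0, 0.85], [0, 0, -2.5, 0, 0.85], [0, 0, -3.7, 0, 0.85], [0, 0, -4.5, 0, 0.85], [0, 0, -4.7, 0, 0.85], [0, 0, -4.7, 0, 0.85], [0, 0, -4.7, 0, 0.85]])

```text
time: 19.07
tool_pos: [0.4602, -0.0736, 0.1595]
ee_rot: [-3.14, -0.0, 1.474]
wrist_force: [0.0, -0.1, -0.7]
width: 0.0323
finger_force: 30.0
```

```bash
python3 -c "
from h import *
units(.6265,-.001,.16)"
```

```text
t 19.07 pos [ 0.4602 -0.0736  0.1595] rot [-3.14  -0.     1.474] w 0.0323 -> [ 3.53  6.34 -0.03] -0.03
```

Emit:
servo_tool(moves=[[0.4, 0.7, 0, 0, 0.85], [0.9, 1.6, 0, 0, 0.85], [1.4, 2.6, 0, 0, 0.85], [2, 3.6, 0, 0, 0.85], [2.6, 4.6, 0, 0, 0.85], [3.1, 5.5, 0, 0, 0.85], [3.4, 6.1, 0, 0, 0.85], [3.5, 6.3, 0, 0, 0.85], [3.5, 6.3, 0, 0, 0.85], [3.5, 6.3, 0, 0, 0.85]])

```text
time: 19.9
tool_pos: [0.6247, -0.002, 0.1588]
ee_rot: [-3.138, 0.0, 1.474]
wrist_force: [0.3, 0.3, -0.4]
width: 0.0321
finger_force: 30.0
```

Emit:
servo_tool(moves=[[0, 0, 0.6, 0, 0.85], [0, 0, 1.4, 0, 0.85], [0, 0, 2.3, 0, 0.85], [0, 0, 3.1, 0, 0.85], [0, 0, 3.5, 0, 0.85], [0, 0, 3.6, 0, 0.85], [0, 0, 3.6, 0, 0.85], [0, 0, 3.6, 0, 0.85], [0, 0, 3.6, 0, 0.85], [0, 0, 3.6, 0, 0.85]])

```text
time: 20.73
tool_pos: [0.627, -0.002, 0.0726]
ee_rot: [3.138, -0.0, 1.474]
wrist_force: [0.7, -0.3, 0.3]
width: 0.0324
finger_force: 30.0
```

```bash
python3 -c "
from h import *
units(.6265,-.001,.0463)"
```

```text
t 20.73 pos [ 0.627  -0.002   0.0726] rot [ 3.138 -0.     1.474] w 0.0324 -> [ 0.04 -0.03  1.05] -0.03
```

Emit:
servo_tool(moves=[[0, 0, 0.3, 0, 0.85], [0, 0, 0.6, 0, 0.85], [0, 0, 0.8, 0, 0.85], [0, 0, 0.87, 0, 0.85], [0, 0, 0.9, 0, 0.85], [0, 0, 0.92, 0, 0.85], [0, 0, 0.95, 0, 0.85], [0, 0, 0.95, 0, 0.85], [0, 0, 0.95, 0, 0.85]])

```text
time: 21.48
tool_pos: [0.6262, -0.0019, 0.0473]
ee_rot: [3.141, -0.0, 1.474]
wrist_force: [-0.2, 0.0, 0.5]
width: 0.0321
finger_force: 30.0
```

Emit:
servo_tool(moves=[[0, 0, 0.04, 0, 0.85], [0, 0, 0.06, 0, 0.85], [0, 0, 0.08, 0, 0.85], [0, 0, 0.08, 0, 0.85], [0, 0, 0.08, 0, 0.85]])

```text
time: 21.9
tool_pos: [0.6265, -0.0019, 0.0463]
ee_rot: [3.14, -0.0, 1.474]
wrist_force: [-1.2, -0.1, 5.9]
width: 0.0322
finger_force: 30.0
```

The vial is touching the tray floor (5.9 N). I'll release it, rise straight up, then move aside.

Emit:
servo_tool(moves=[[0, 0, 0, 0, 0.55], [0, 0, 0, 0, 0.45], [0, 0, 0, 0, 0.4], [0, 0, 0, 0, 0.4], [0, 0, -0.5, 0, 0.4], [0, 0, -1.5, 0, 0.4], [0, 0, -3, 0, 0.4], [0, 0, -4.5, 0, 0.4], [0, 0, -5, 0, 0.4], [0, 0, -5, 0, 0.4]])

```text
time: 22.73
tool_pos: [0.6288, -0.0021, 0.1767]
ee_rot: [3.13, -0.0, 1.474]
wrist_force: [-0.2, 0.1, -0.1]
width: 0.0563
finger_force: 0.0
```

Emit:
servo_tool(moves=[[-0.5, -1, 0, 0, 0.4], [-1, -2, 0, 0, 0.4], [-1.5, -3, 0, 0, 0.4], [-2, -4, 0, 0, 0.4], [-2.5, -5, 0, 0, 0.4], [-3, -6, 0, 0, 0.4], [-3, -7, 0, 0, 0.4], [-3, -7, 0, 0, 0.4], [-3, -7, 0, 0, 0.4]])

```text
time: 23.48
tool_pos: [0.4432, -0.0594, 0.1684]
ee_rot: [-3.14, -0.001, 1.473]
wrist_force: [0.1, 0.4, -0.9]
width: 0.0564
finger_force: 0.0
```

```bash
python3 -c "
from h import *
snap('side','side2');snap('scene','scene2')
a=cv2.imread('pics/side2.png')[110:400,150:390]; b=cv2.imread('pics/scene2.png')[190:360,170:350]
a=cv2.resize(a,None,fx=1.8,fy=1.8,interpolation=cv2.INTER_CUBIC); b=cv2.resize(b,(360,340),interpolation=cv2.INTER_CUBIC)
c=np.zeros((522,792,3),np.uint8); c[:,:432]=a; c[:340,432:]=b; cv2.imwrite('pics/c6.png',c)"
```

```text
(no output)
```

View pics/c6.png

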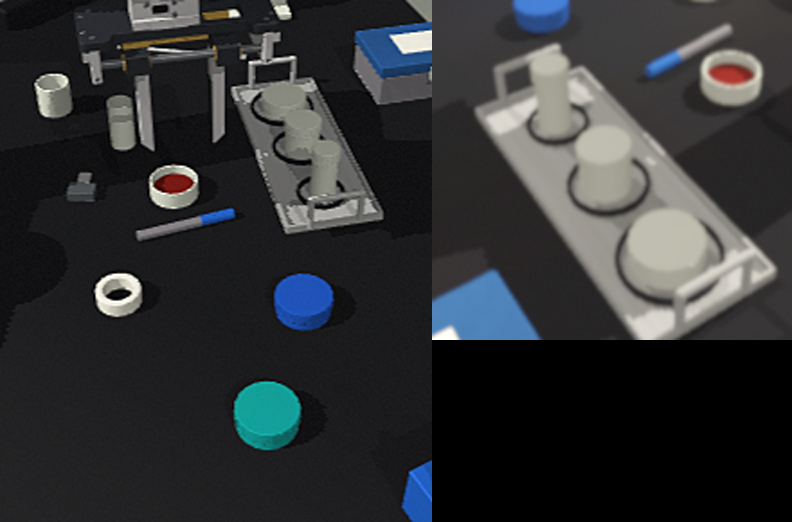

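Both views show the three containers upright inside their own collars: vial (325,170), jar (302,130) and dish (283,100) in the left crop. The open containers haven't moved.

```bash
python3 -c "
from bench import robot
print(robot.close_job())"
```

```text
the job is handed in; nothing more can be done
None
```

The sealed dish, jar and vial are standing upright in their own collars in the tray, the open containers and look-alikes were left alone, and the job was handed in at about 24 s.

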